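Fetch one tub and catch the ball

TASK

Take only the top tub off the nested stack in the leaning rack, leaving the other two tubs in place, and set it upright on the bench with its open mouth under the spout of the ball feeder; do not drop it. Then let go of it and press the feeder's plunger all the way down to its stop, so that the ball falls into the tub, and let the plunger come back up. Leave the tub standing there with the ball in it, and do not disturb anything else on the bench.

Things in the scene. Friction and masses are not known exactly. Their poses are not given: they have to be found in the camera images.
- tub_a_center (a point): Centre of the TOP tub of three nested in the leaning rack: white plastic, open top, 180 long (x) x 64 wide (y) x 80 mm high (z, out of its mouth), 120 g. The point is 40 mm above its underside, 40 below its rim. A flat upright band 22 mm high, 180 x 64, runs round the rim; below it the 3 mm walls taper to 156 x 40 at the 4 mm floor. A block 9 x 30 x 36 mm high stands inside at each end.
- tub_b_center (a point): Centre of the middle tub (same make, same axes), to stay in the rack. In the stack each rim stands 36 mm, along z, beyond the next: 14 mm free between the top tub's band and this rim. The top tub rests loosely in it with 2 mm play and comes free when drawn 44 mm along its own z; pulled crooked, or with both rims pinched, this one comes along.
- tub_c_center (a point): Centre of the lowest tub (same make, same axes), to stay in the rack.
- rack: A fixed plywood rack, foot 240 x 100 mm, with a deck sloping 30 deg down to its front (its -x). The stack stands on it, so the tubs' z leans 30 deg from vertical towards the front and their long axis runs up the slope. Origin at the table top. With the stack it reaches from 115 mm before to 150 mm behind its origin and 250 mm up.
- spout (a point): Centre of the downward opening (33 x 31 mm) of the ball feeder's spout, where the ball falls; 95 mm above the table, so a tub standing on the table slides under it from the front. -x is the feeder's front, z up. Spout: front plate 20 mm before this point, sides 18.5 mm off, top 125 mm above the table; behind (+x) a chute rises from it.
- feeder: The fixed ball feeder: grey base, column, aluminium chute. Origin on the table, 61.5 mm behind (+x) the spout's point. The table is clear under the spout and before it; the 10 mm high base plate starts 46 mm behind the spout's point, and the plunger's legs stand 50 mm behind it, down to 85 mm above the table (65 mm when pressed).
- plunger_top (a point): Centre of the top of the feeder's spring plunger: a black disc 44 mm across, 12 mm thick, on a steel yoke over the chute, 188 mm above the table when up, 52 mm behind (+x) the spout's point. Pressed straight down it lowers the gate; the ball then rolls down the chute and drops from the spout if the plunger stays down for about 0.3 s.
- plunger (a joint): Travel of the plunger in m: 0 up, 0.020 down at its stop. The spring pushes back with 4 N at the top, 11 N at the stop, and returns it when let go.
- ball_center (a point): Centre of the steel ball, 26 mm across, 72 g, waiting in the chute behind the gate.
- wrench: A loose wrench 190 mm long lying flat between rack and feeder; bystander. Origin at its middle, underside.
- collar: A loose dark steel ring 76 mm across, 35 mm high; bystander. Origin under its centre.
- jar: A loose glass jar 72 mm across, 100 mm high; bystander. Origin under its centre.
- hammer: A loose hammer, about 260 mm long, lying flat; bystander. Origin near its middle, underside.
- spray_can: A loose plain metal can 56 mm across, 160 mm high; bystander. Origin under its centre.
- mug: A loose white mug 80 mm across, 90 mm high; bystander. Origin under its centre.
- screwdriver: A loose screwdriver 200 mm long lying flat; bystander. Origin near its middle, underside.
Not all that is in view belongs to the job. What is shaped like the part that bears tub_a_center but turquoise is not meant.

How it is judged:
By the outcome, as a careful person would: the job done as asked, in the order asked, and still so for the second after the job is handed in, with the robot touching nothing.
It also fails if it takes over 58 s, if anything falls off the work surface, if the arm or the gripper's body presses on something with over 40 N, if the wrist force passes 120 N, or if a joint passes its speed limit or range.

ROBOT

A 7-joint arm with a two-finger parallel gripper is mounted at the origin on the work surface. World frame = base frame: x ahead of the robot, y to its left, z up, the work surface at z = 0. Lengths are in m, angles in rad, forces in N, time in s.
With the tool pointing down it reaches from about 0.425 to 0.925 m from the base axis. Payload 6.8 kg.
Tool frame: the origin (TCP) lies on the centre line of the jaws, within the pads' length; the fingertips stand 8 mm ahead of it and the grasp point (between the pads) lies 11 mm behind it (r.finger_overhang is the distance from the TCP to the fingertips, in m); x points along the fingers, z is the direction in which the jaws open and shut, and the axes are right-handed (so a half turn about x gives the same grasp; the last joint's range is limited). The gripper opens to 85 mm and grips with 20 to 120 N. Pads are 22 mm wide; open, the fingers measure 114 mm over their backs; the gripper's body (76 mm by 85 mm) begins 54 mm behind the grasp point. The pads swing forward as they close: fully open they stand 13 mm farther back than shut.
Start: joints at [-1.261, 0.477, 0.022, 1.555, -0.011, 1.109, -0.083], TCP at [0.274, 0.617, 0.239] pointing down, gripper open.
Joint ranges: [-2.96, 2.96], [-0.34, 2.1], [-1.41, 1.46], [0.24, 2.44], [-1.37, 4.51], [0.17, 1.92], [-2.96, 2.96]. Speed limits (rad/s): [2.39, 2.39, 3.14, 3.14, 3.14, 3.14, 3.14].

INTERFACE

Orientations are given as a rotation vector (axis times angle).
In Python, from bench import r gives the robot as it stands. The module is installed in compiled form; this text tells all that it offers.
- The arm moves only by the tool play_rows, never from a script. Its argument "plan" is a list of rows, each a list of 5 numbers: the opening, from -1 (shut) to 1 (fully open), then the shift along the world's x, y, z in m, then the turn about the world's z in rad. A call has 1 to 10 rows; each row is the pose to reach, as a shift and turn from the pose commanded when the call began; what a row does not reach only later rows make up. A row lasts 1/10 s, in which the tool goes at most 50 mm and 8.59 degrees, less where a joint would pass 70% of its speed; a pose out of reach is approached as far as the arm can. A call with a gripper value outside its range is refused whole. The fingers move at their own pace and stop on an object; "force" is the grip in N (left out, the last holds). Time passes only in rows, so rows that repeat a pose let the fingers close. It gives the time, the measured TCP pose, the force and the opening at its end, in the units of the state.
- r.get_obs(): the state, without advancing time (a new reading comes with each control period).
- r.grab_frame(name): name is "scene" or "top"; returns a dict with "pixels" (420x560x3 uint8, blue, green, red), "z_map" (420x560 float32, m along the optical axis (not along the pixel's ray), 0 where there is no reading), "vfov" (degrees; the focal length in pixels is half the picture's height over the tangent of half this angle, whatever the lens; pixels are square), "cx", "cy" (the principal point, pixels), "R" (3x3) and "t" (3): a world point X has camera coordinates R X + t. Camera axes: x right, y down, z forward; pixel columns grow to the right and rows downward; lengths in m; the calibration is good to about 2 mm. A picture is of the moment at which its call begins.
- r.hand_in(): hands the job in, once; it reports no verdict.
Trained networks look in a picture, given as the dict that the camera call returned (one of the last four; its "shot" number tells which), for a name from the list of things; names that differ only in an ending like _2 or _b are one class to them, and where a whole thing is asked for, a point or a joint stands for the part that bears it (a point fixed in the world has none). Each returns a list of dicts, best first, with "conf" (0 to 1); they miss things now and then, are a little off and sometimes report something else, mostly with a low value. They report only what shows in the picture. A call takes as long as a camera call. They do not tell look-alikes from the thing itself.
- r.outline_of(picture, label): "mask" (420x560 bool, what is visible of it) and "bbox" ([left, top, right, bottom] as shares, 0 to 1, of the picture: columns of its width, rows of its height, round what is visible of it).
- r.pinpoint(picture, label): "position" ([column, row] as shares, 0 to 1, of the picture: columns of its width, rows of its height: a listed point, or the origin of a listed thing).
The state is a dict: "clock": time; "joints": joint angles; "qvel": joint speeds; "tau": joint torques, N m; "tcp_pos": TCP position; "orientation": TCP orientation; "contact_force": force on the tool from outside, world axes, zero at the start; "moment": the same for the moment, N m; "grip_width": finger opening in m.
Only numpy, scipy, OpenCV 4.12 (cv2) and the standard library are available. Lean on these libraries where they do the work, as an engineer would, in place of code of your own. Each camera call takes 0.05 s, during which the arm holds its last target.

## Working session

There is one attempt and no reset: what is moved stays moved. The work goes in short steps, Python scripts to look and compute and a tool call to move; the robot and the scene stay as the last step left them, time stands still between calls to the robot, and variables do not carry over. Pictures are saved under pics/ and viewed, and the job is handed in when it is done.

Besides the shell and the picture viewer there is one more tool, called after "Emit:" as name([rows], argument=value, ...), one row to a line, values as JSON. play_rows: Moves the arm, as the interface text tells. Its arguments: {"type":"object","properties":{"plan":{"type":"array","items":{"type":"array","items":{"type":"number"}}},"force":{"type":"number"}},"required":["plan"]}

```bash
mkdir -p pics
cat > h.py <<'E'
import numpy as np, cv2
from bench import r
def f(p): return p["pixels"].shape[0]/2/np.tan(np.radians(p["vfov"])/2)
def unproj(p,u,v,z):
    c=np.array([(u-p["cx"])/f(p)*z,(v-p["cy"])/f(p)*z,z]); return np.array(p["R"]).T@(c-np.array(p["t"]))
def proj(p,X):
    c=np.array(p["R"])@np.array(X)+np.array(p["t"]); return c[0]/c[2]*f(p)+p["cx"],c[1]/c[2]*f(p)+p["cy"]
def cloud(p):
    z=p["z_map"]; v,u=np.indices(z.shape); F=f(p)
    c=np.stack([(u-p["cx"])/F*z,(v-p["cy"])/F*z,z],-1); return (c-np.array(p["t"]))@np.array(p["R"])
def onplane(p,u,v,h):
    a=unproj(p,u,v,1.); b=unproj(p,u,v,2.); s=(h-a[2])/(b[2]-a[2]); return a+s*(b-a)
E
python3 - <<'E'
from h import *
np.set_printoptions(precision=4,suppress=True)
o=r.get_obs(); print({k:np.round(v,4) for k,v in o.items()}, r.finger_overhang)
for n in ("scene","top"):
    p=r.grab_frame(n); cv2.imwrite(f"pics/{n}0.png",p["pixels"]); np.savez(f"{n}0.npz",**p)
    print(n,p["vfov"],p["cx"],p["cy"],"cam at",-np.array(p["R"]).T@np.array(p["t"]))
    for l in ["tub_a_center","tub_b_center","tub_c_center","rack","spout","feeder","plunger_top","ball_center","wrench","collar","jar","hammer","spray_can","mug","screwdriver"]:
        for d in r.pinpoint(p,l)[:4]:
            u,v=d["position"][0]*560,d["position"][1]*420
            zz=p["z_map"][min(419,int(v)),min(559,int(u))]
            print(l,round(d["conf"],2),round(u),round(v),unproj(p,u,v,zz) if zz>0 else None, onplane(p,u,v,0.)[:2])
E
```

```text
{'clock': np.float64(0.0), 'joints': array([-1.2611,  0.4778,  0.0223,  1.5564, -0.0115,  1.1093, -0.0831]), 'qvel': array([-0.0002, -0.0004, -0.0012,  0.0007,  0.001 ,  0.0018,  0.0012]), 'tau': array([  0.0002, -59.6444,   1.6076, -28.12  ,   0.0123,   0.0093,
         0.    ]), 'tcp_pos': array([0.2737, 0.6164, 0.2383]), 'orientation': array([-0.8973,  1.3798,  0.8955]), 'contact_force': array([-0.4733, -0.2145, -0.205 ]), 'moment': array([ 0.0036, -0.0098, -0.013 ]), 'grip_width': np.float64(0.085)} 0.008
scene 55.06773428613961 277.62097907473736 217.3353856445808 cam at [1.3742 0.2411 0.9475]
tub_a_center 0.71 225 200 [ 0.6375 -0.1288  0.2248] [ 0.4084 -0.2439]
tub_a_center 0.68 243 191 [ 0.5484 -0.113   0.1904] [ 0.3407 -0.202 ]
tub_a_center 0.63 264 293 [0.7835 0.0251 0.0577] [0.7452 0.011 ]
tub_b_center 0.97 226 213 [ 0.6443 -0.1287  0.1847] [ 0.4676 -0.2183]
tub_b_center 0.18 327 274 [0.6942 0.1741 0.0834] [0.6286 0.1676]
tub_c_center 0.72 220 224 [ 0.674  -0.1349  0.1677] [ 0.5234 -0.2157]
tub_c_center 0.42 178 193 [ 0.4315 -0.4139  0.011 ] [ 0.4204 -0.4217]
rack 0.78 227 
[... 1423 characters left out ...]
88 ] [0.6413 0.195 ]
plunger_top 0.35 348 195 [ 0.6024 -0.1516  0.1356] [ 0.6331 -0.1703]
wrench 0.63 286 260 [0.4293 0.0144 0.0028] [0.4295 0.0144]
collar 0.78 297 197 [ 0.6216 -0.0152 -0.0025] [ 0.6211 -0.0151]
jar 0.84 163 186 [0.6189 0.3723 0.104 ] [0.6432 0.4027]
jar 0.57 352 201 [ 0.5876 -0.163   0.1338] [ 0.6162 -0.1827]
jar 0.22 291 155 [0.7538 0.0101 0.0055] [0.7555 0.0101]
hammer 0.95 434 265 [ 0.4291 -0.4225  0.0223] [ 0.4308 -0.4299]
spray_can 0.76 427 192 [ 0.6333 -0.3871  0.0843] [ 0.6537 -0.4141]
mug 0.75 293 154 [0.7573 0.0034 0.0046] [0.7588 0.0034]
mug 0.43 349 198 [ 0.5943 -0.1557  0.1343] [ 0.6237 -0.1747]
screwdriver 0.72 150 278 [ 0.3597  0.4163 -0.0002] [0.3597 0.4162]
```

View pics/scene0.png

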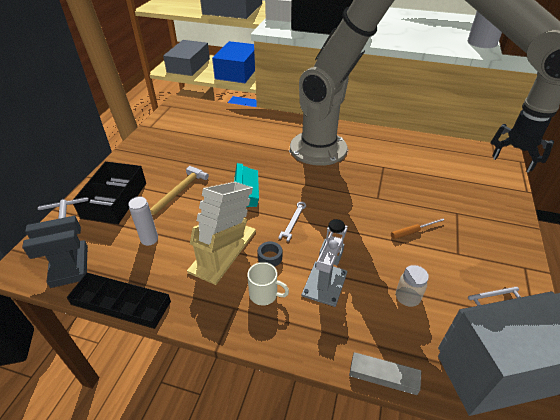

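View pics/top0.png

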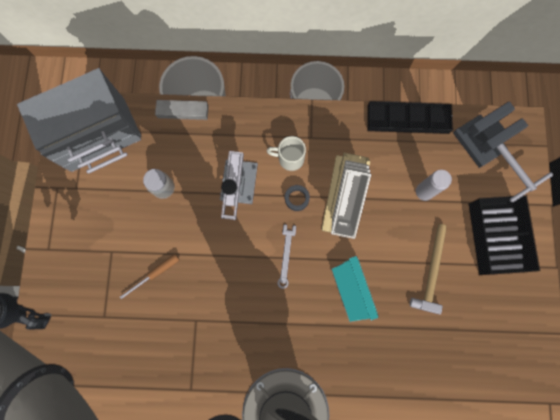

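The top tub of the white stack is at scene (225,200) and top (350,200). The turquoise look-alike is at top (355,290), scene (247,185). The spray can at top (426,190) is a false hit from the network. The white tub in the rack is the right one by colour and place, so I'll confirm it in crops and measure.

Run:
```python
from h import *
for n,(a,b,c,d) in {"scene":(170,150,370,320),"top":(200,130,400,300)}.items():
    p=dict(np.load(f"{n}0.npz")); im=p["pixels"][b:d,a:c]; cv2.imwrite(f"pics/{n}crop.png",cv2.resize(im,None,fx=4,fy=3.5,interpolation=cv2.INTER_CUBIC)[:600])
np.set_printoptions(precision=3,suppress=True)
for n in ("top","scene"):
    p=dict(np.load(f"{n}0.npz")); C=cloud(p); X=C.reshape(-1,3)
    # plunger disc
    m=(abs(X[:,2]-.188)<.006)&(abs(X[:,0]-.6)<.06)&(abs(X[:,1]-.17)<.06); q=X[m]; print(n,"plunger",len(q),q.mean(0),q.min(0),q.max(0), cv2.minEnclosingCircle(q[:,:2].astype(np.float32)))
    m=(abs(X[:,2]-.010)<.004)&(abs(X[:,0]-.6)<.12)&(abs(X[:,1]-.15)<.1); q=X[m]; print("base",len(q),q.min(0),q.max(0),cv2.minAreaRect(q[:,:2].astype(np.float32)))
    m=(X[:,2]>.05)&(X[:,2]<.18)&(abs(X[:,0]-.6)<.12)&(abs(X[:,1]-.15)<.1); q=X[m]; print("chute",len(q),q.min(0),q.max(0),cv2.minAreaRect(q[:,:2].astype(np.float32)))
    m=(X[:,2]>.03)&(X[:,2]<.28)&(abs(X[:,0]-.6)<.2)&(abs(X[:,1]+.15)<.1); q=X[m]; print("rack",len(q),q.min(0),q.max(0))
```

```text
top plunger 204 [0.604 0.172 0.188] [0.584 0.15  0.182] [0.627 0.194 0.194] ((0.6051393747329712, 0.17219209671020508), 0.022064104676246643)
base 549 [0.489 0.051 0.006] [0.72  0.25  0.014] ((0.6043233871459961, 0.15022718906402588), (0.23113004863262177, 0.19920703768730164), 0.09312676638364792)
chute 798 [0.531 0.141 0.05 ] [0.716 0.199 0.179] ((0.6236011385917664, 0.17023156583309174), (0.05601117014884949, 0.18486878275871277), 86.94735717773438)
rack 2676 [ 0.401 -0.21   0.032] [ 0.734 -0.106  0.253]
scene plunger 168 [0.608 0.173 0.187] [0.585 0.152 0.182] [0.63  0.194 0.191] ((0.6073647737503052, 0.1717011034488678), 0.022857435047626495)
base 780 [0.597 0.113 0.006] [0.72  0.221 0.014] ((0.6601822376251221, 0.1673649549484253), (0.0999990701675415, 0.12325850129127502), 86.11927032470703)
chute 910 [0.53 0.14 0.05] [0.719 0.2   0.18 ] ((0.6239434480667114, 0.17079433798789978), (0.056250326335430145, 0.1916501373052597), 85.00726318359375)
rack 3466 [ 0.401 -0.214  0.03 ] [ 0.736 -0.05   0.252]
```

View pics/scenecrop.png

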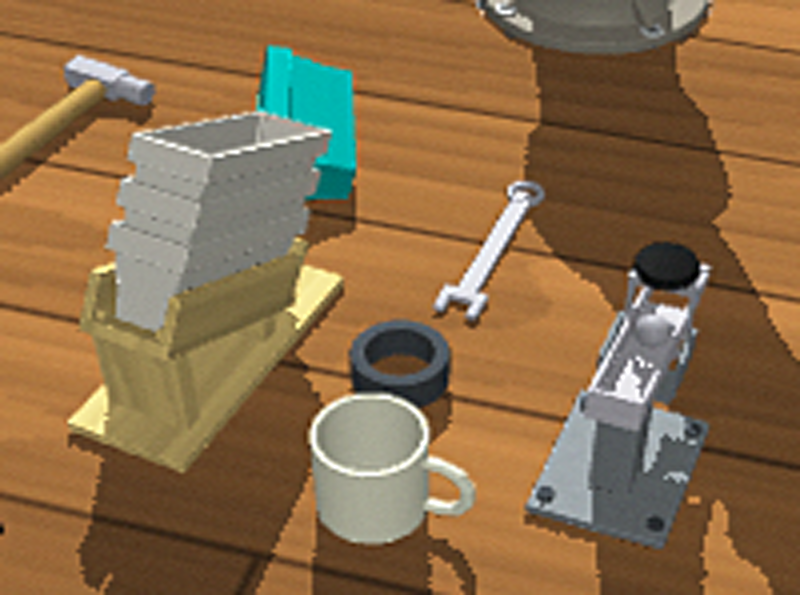

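View pics/topcrop.png

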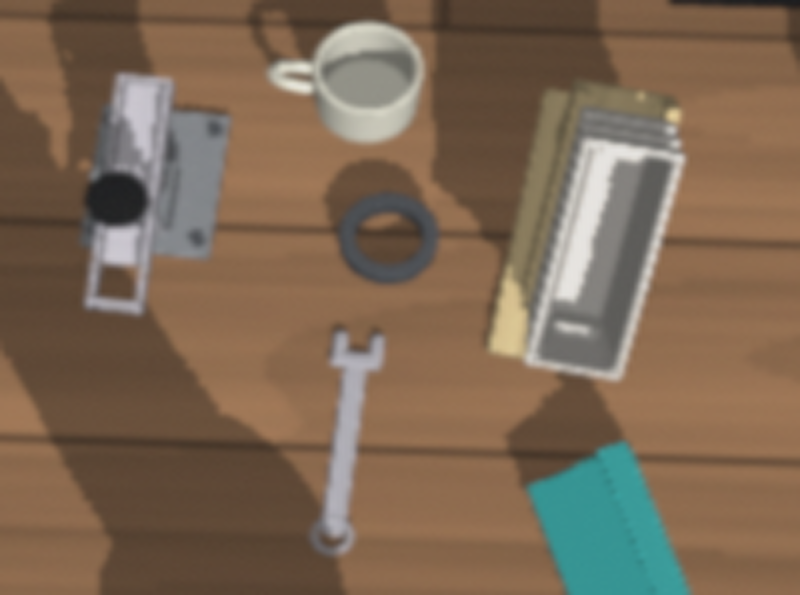

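The crops confirm it: three nested white tubs in the plywood rack, with the top rim at scene crop (131–332,112–157) and top crop (525–685,138–378). The turquoise tub stands apart from them. Next I fit the poses.

Run:
```python
from h import *
from scipy.optimize import least_squares
np.set_printoptions(precision=4,suppress=True)
T=dict(np.load("top0.npz"));S=dict(np.load("scene0.npz"))
tp=[(331.3,233.4),(355.5,238),(371.3,174.3),(345.7,169.4)]
sp=[None,None,None,None]
sp=[(170+331/4,150+130/3.5),(170+260/4,150+113/3.5),(170+132/4,150+140/3.5),(170+212/4,150+157/3.5)]
loc=[(-.09,.032,.04),(-.09,-.032,.04),(.09,-.032,.04),(.09,.032,.04)]
def Rm(y,t):
    c,s=np.cos(y),np.sin(y);Rz=np.array([[c,-s,0],[s,c,0],[0,0,1]])
    x=np.array([np.cos(t),0,np.sin(t)]);z=np.array([-np.sin(t),0,np.cos(t)]);return Rz@np.stack([x,[0,1,0],z],1)
def res(q,use):
    R=Rm(q[3],q[4]);o=[]
    for i,l in enumerate(loc):
        X=q[:3]+R@np.array(l)
        if 't' in use:o+=list(np.array(proj(T,X))-tp[i])
        if 's' in use:o+=list(np.array(proj(S,X))-sp[i])
    return np.array(o+[(q[4]-np.pi/6)*200])
for u in ("t","s","ts"):
    s=least_squares(res,[.58,-.15,.17,-.2,.52],args=(u,)); print(u,s.x,np.degrees(s.x[3:]),np.round(s.fun,1))
q=s.x;R=Rm(q[3],q[4])
print("rim corners",[q[:3]+R@np.array(l) for l in loc])
for l in ((0,0,.04),(0,.032,.029),(0,-.032,.029),(0,0,.029)): print(l,q[:3]+R@np.array(l))
# check with depth: points near rim, in tub frame
for n,p in (("t",T),("s",S)):
    X=(cloud(p).reshape(-1,3)-q[:3])@R
    m=(abs(X[:,0])<.1)&(abs(X[:,1])<.045)&(X[:,2]>.02)&(X[:,2]<.07);Y=X[m]
    print(n,m.sum(),np.percentile(Y,[1,50,99],axis=0))
    for sg in(1,-1):
        b=(abs(X[:,0])<.08)&(abs(X[:,1]-sg*.032)<.006)&(X[:,2]>.02)&(X[:,2]<.036); print(" side",sg,b.sum(),X[b][:,1].mean() if b.any() else 0)
for a in ((221.3,217.1),(235,219.4)): print("spout front", onplane(T,*a,.125))
pl=np.array([.6055,.172]);
for y in (-3,-5): a=np.radians(y);print(y,pl-.052*np.array([np.cos(a),np.sin(a)]),pl-.072*np.array([np.cos(a),np.sin(a)]))
```

```text
t [ 0.5835 -0.1539  0.1646 -0.1626  0.5238] [-9.3144 30.0088] [ 0.3  0.1 -0.3  0.2 -0.4 -0.2  0.4 -0.1  0. ]
s [ 0.5775 -0.1539  0.1627 -0.1601  0.5231] [-9.171  29.9721] [-0.1  0.6 -0.4 -0.3  0.1 -1.1  0.3  0.8 -0.1]
ts [ 0.5826 -0.1526  0.1672 -0.1601  0.5235] [-9.174  29.9941] [ 0.   0.3 -0.3  0.5 -0.6  0.4 -0.7 -0.4 -0.8 -0.2 -0.5 -1.1 -0.  -0.
 -0.1  0.8 -0. ]
rim corners [array([ 0.491 , -0.1054,  0.1569]), array([ 0.4808, -0.1686,  0.1569]), array([ 0.6347, -0.1934,  0.2469]), array([ 0.6449, -0.1303,  0.2469])]
(0, 0, 0.04) [ 0.5628 -0.1494  0.2019]
(0, 0.032, 0.029) [ 0.5734 -0.1187  0.1923]
(0, -0.032, 0.029) [ 0.5632 -0.1819  0.1923]
(0, 0, 0.029) [ 0.5683 -0.1503  0.1923]
t 596 [[-0.0861 -0.0313  0.0209]
 [ 0.0003 -0.0091  0.039 ]
 [ 0.0929  0.0329  0.0462]]
 side 1 37 0.030789230359483156
 side -1 36 -0.02672605148514738
s 662 [[-0.0869 -0.0306  0.0207]
 [ 0.0186  0.0007  0.0336]
 [ 0.0937  0.0337  0.0433]]
 side 1 127 0.031855332861428665
 side -1 57 -0.02709837264723369
spout front [0.5305 0.1963 0.125 ]
spout front [0.5255 0.1581 0.125 ]
-3 [0.5536 0.1747] [0.5336 0.1758]
-5 [0.5537 0.1765] [0.5338 0.1783]
```

Run:
```python
from h import *
np.set_printoptions(precision=4,suppress=True)
T=dict(np.load("top0.npz"));S=dict(np.load("scene0.npz"))
y,t=np.radians(-9.2),np.radians(30)
c,s=np.cos(y),np.sin(y);Rz=np.array([[c,-s,0],[s,c,0],[0,0,1]])
R=Rz@np.stack([[np.cos(t),0,np.sin(t)],[0,1,0],[-np.sin(t),0,np.cos(t)]],1)
q=np.array([.583,-.153,.167])
for n,p in (("t",T),("s",S)):
    C=cloud(p).reshape(-1,3);X=(C-q)@R
    m=(abs(X[:,0])<.055)&(abs(X[:,1])<.012)&(abs(X[:,2]+.036)<.015);print(n,"floor z(-.036)",m.sum(),np.median(X[m][:,2]) if m.any() else 0)
    for k in range(3):
        zc=.029-.036*k
        # end face +x
        m=(abs(X[:,1])<.026)&(abs(X[:,2]-zc)<.008)&(abs(X[:,0]-.09)<.008);print(" end",k,m.sum(),np.median(X[m][:,0]) if m.any() else 0, X[m][:,0].std() if m.any() else 0)
        m=(abs(X[:,0])<.08)&(abs(X[:,2]-zc)<.008)&(abs(X[:,1]-.032)<.008);print(" side",k,m.sum(),np.median(X[m][:,1]) if m.any() else 0, "slope",np.polyfit(X[m][:,0],X[m][:,1],1)[0] if m.sum()>10 else 0)
    m=(abs(C[:,0]-.5)<.1)&(abs(C[:,1]-.1)<.06)&(abs(C[:,2])<.02);print("table",np.median(C[m][:,2]),C[m][:,2].std())
# profile of +y side & along z: side points in scene
C=cloud(S).reshape(-1,3);X=(C-q)@R
m=(abs(X[:,0])<.07)&(X[:,1]>.01)&(X[:,1]<.045)&(X[:,2]>-.05)&(X[:,2]<.06)
b=np.round(X[m][:,2]/.003).astype(int)
for k in sorted(set(b)): print(k*3,(b==k).sum(),np.round(np.median(X[m][b==k][:,1])*1e3,1),end=" | ")
```

```text
t floor z(-.036) 331 -0.033648843713653426
 end 0 27 0.09201773330769228 0.0004754466280909949
 side 0 45 0.03230280710817526 slope -0.0017604974130402999
 end 1 25 0.09416752556002242 0.0005458552440424468
 side 1 23 0.03274547756928845 slope -0.006740336399163137
 end 2 24 0.09617075567871863 0.00046347857251343615
 side 2 23 0.03247795648470684 slope -0.007922740203391098
table 0.0003982418821125646 0.00278799467897123
s floor z(-.036) 0 0
 end 0 94 0.09083245832851511 0.001693663805245756
 side 0 130 0.032160167001979933 slope -0.011891317630945036
 end 1 92 0.09252942640057307 0.001654595786624234
 side 1 125 0.03185149157078518 slope -0.008332391192328778
 end 2 93 0.09475492252284323 0.001536603035218111
 side 2 122 0.031740743450896544 slope -0.01223068437204844
table -0.00018706236079640997 0.0019292257346046615
-51 2 32.8 | -48 23 31.7 | -45 20 31.6 | -42 19 31.9 | -39 20 31.9 | -36 21 31.9 | -33 23 31.6 | -30 51 29.2 | -27 16 25.8 | -24 20 26.8 | -21 22 27.0 | -18 11 27.8 | -15 8 31.2 | -12 20 31.6 | -9 24 31.4 | -6 18 31.8 | -3 20 32.4 | 0 22 32.1 | 3 23 32.3 | 6 50 30.8 | 9 22 26.0 | 12 20 26.5 | 15 22 27.1 | 18 13 27.3 | 21 6 31.2 | 24 24 32.1 | 27 21 31.8 | 30 21 32.4 | 33 27 32.7 | 36 19 32.1 | 39 24 32.1 | 42 30 31.2 | 45 4 30.6 |
```

Run:
```python
from h import *
from scipy.spatial.transform import Rotation as Ro
np.set_printoptions(precision=4,suppress=True)
o=r.get_obs();R=Ro.from_rotvec(o["orientation"]).as_matrix();print(R)
a=np.degrees(np.arctan2(R[1,2],R[0,2]));print("jaw az",a,"tcp",o["tcp_pos"])
S=dict(np.load("scene0.npz"));C=cloud(S).reshape(-1,3)
d=C-o["tcp_pos"]; m=(abs(d[:,0])<.08)&(abs(d[:,1])<.08)&(d[:,2]<.03)&(d[:,2]>-.06);D=d[m]@R
print(len(D)); 
for lo in range(-30,30,3):
    k=(D[:,0]*1e3>=lo)&(D[:,0]*1e3<lo+3); print(lo,k.sum(),D[k].min(0) if k.any() else '',D[k].max(0) if k.any() else '')
```

```text
[[-0.     -0.914   0.4057]
 [ 0.      0.4057  0.914 ]
 [-1.      0.      0.    ]]
jaw az 66.06194097847786 tcp [0.2739 0.617  0.2393]
80
-30 10 [-0.03   -0.0149 -0.0556] [-0.0271 -0.0033  0.0533]
-27 13 [-0.0267 -0.0133 -0.0524] [-0.0244  0.0029  0.0545]
-24 11 [-0.0238 -0.0114 -0.0573] [-0.021  -0.0009  0.0549]
-21 12 [-0.021  -0.0141 -0.0549] [-0.0181  0.0033  0.0555]
-18 9 [-0.0168 -0.0125 -0.0558] [-0.0151 -0.0076  0.0495]
-15 9 [-0.0147 -0.0157 -0.0527] [-0.0121  0.0062  0.0549]
-12 12 [-0.0116 -0.0156 -0.0556] [-0.009  -0.0039  0.0506]
-9 3 [-0.0074 -0.0091 -0.0503] [-0.0061  0.0061  0.0453]
-6 1 [-0.0038 -0.0081  0.0464] [-0.0038 -0.0081  0.0464]
-3 0  
0 0  
3 0  
6 0  
9 0  
12 0  
15 0  
18 0  
21 0  
24 0  
27 0
```

Emit:
play_rows([
  [1,0,0,0.06,0],
  [1,0.04,-0.05,0.1,0.05],
  [1,0.06,-0.1,0.1,0.1],
  [1,0.08,-0.15,0.1,0.15],
  [1,0.1,-0.2,0.1,0.2],
  [1,0.12,-0.24,0.1,0.252],
  [1,0.14,-0.28,0.1,0.252],
  [1,0.16,-0.32,0.1,0.252],
  [1,0.18,-0.36,0.1,0.252],
  [1,0.2,-0.4,0.1,0.252],
], force=40)

```text
clock: 2.6
tcp_pos: [0.4697, 0.2244, 0.3397]
orientation: [-1.086, 1.282, 1.086]
contact_force: [1.3, 0.5, 0.2]
grip_width: 0.0854
```

Emit:
play_rows([
  [1,0.01,-0.04,0,0],
  [1,0.02,-0.08,0,0],
  [1,0.03,-0.12,0,0],
  [1,0.04,-0.16,0,0],
  [1,0.05,-0.2,0,0],
  [1,0.06,-0.24,0,0],
  [1,0.07,-0.28,0,0],
  [1,0.08,-0.32,0,0],
  [1,0.095,-0.367,0,0],
  [1,0.095,-0.367,0,0],
])

```text
clock: 3.6
tcp_pos: [0.564, -0.1485, 0.3397]
orientation: [-1.082, 1.289, 1.076]
contact_force: [-0.5, -1.2, 0.2]
grip_width: 0.0853
```

```bash
cat > st.py <<'E'
from h import *
from scipy.spatial.transform import Rotation as Ro
np.set_printoptions(precision=4,suppress=True)
def st():
    o=r.get_obs();R=Ro.from_rotvec(o["orientation"]).as_matrix()
    print("t",round(float(o["clock"]),2),"tcp",o["tcp_pos"],"jaw az",np.degrees(np.arctan2(R[1,2],R[0,2])),"F",o["contact_force"],"w",o["grip_width"],"q",o["joints"]);return o
def shot(n,name,box=None,k=3):
    p=r.grab_frame(n); im=p["pixels"]
    if box: a,b,c,d=box; im=cv2.resize(im[b:d,a:c],None,fx=k,fy=k,interpolation=cv2.INTER_CUBIC)
    cv2.imwrite(f"pics/{name}.png",im); return p
E
python3 - <<'E'
from st import *
st(); shot("scene","a1",(150,110,310,310)); st()
E
```

```text
t 3.6 tcp [ 0.564  -0.1485  0.3397] jaw az 79.93282004838336 F [-0.5398 -1.1566  0.1942] w 0.08527543523784534 q [-0.2414  0.2576  0.4852  1.6809 -0.1221  1.2322  1.6657]
t 3.65 tcp [ 0.5639 -0.1447  0.3394] jaw az 80.12036750036502 F [-0.2595  0.9727 -0.1883] w 0.08538716232119106 q [-0.244   0.2564  0.4815  1.6825 -0.123   1.2327  1.6633]
```

View pics/a1.png

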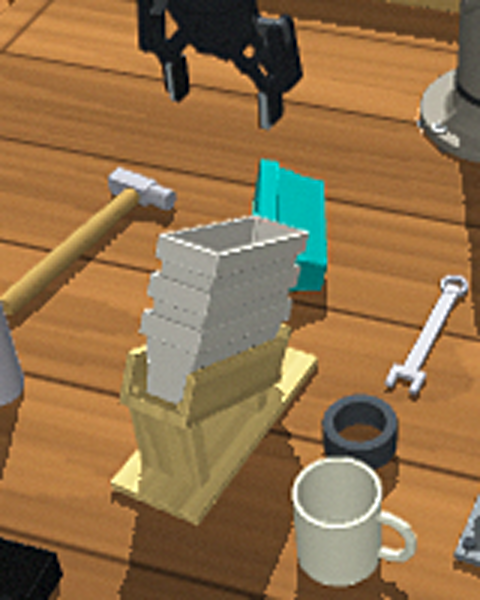

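Emit:
play_rows([
  [1,0,0,0,0],
  [1,0,0,0,0],
])

```text
clock: 3.85
tcp_pos: [0.5642, -0.1389, 0.3392]
orientation: [-1.087, 1.282, 1.089]
contact_force: [0.4, 1.0, 0.3]
grip_width: 0.0854
```

Emit:
play_rows([
  [1,0.005,-0.012,-0.03,0],
  [1,0.005,-0.012,-0.07,0],
  [1,0.005,-0.012,-0.1,0],
  [1,0.005,-0.012,-0.125,0],
  [1,0.005,-0.012,-0.145,0],
  [1,0.005,-0.012,-0.158,0],
  [1,0.005,-0.012,-0.158,0],
  [1,0.005,-0.012,-0.158,0],
])

```text
clock: 4.65
tcp_pos: [0.5697, -0.1521, 0.182]
orientation: [-1.087, 1.282, 1.086]
contact_force: [1.4, -0.3, 0.6]
grip_width: 0.0853
```

Run:
```python
from st import *
p=shot("scene","a2",(170,120,310,270),4); st()
q=shot("top","a3",(280,130,420,280),4)
np.savez("s2.npz",**p);np.savez("t2.npz",**q)
```

```text
t 4.7 tcp [ 0.5699 -0.1524  0.1825] jaw az 80.53471492679027 F [-0.2937  0.2595  0.7809] w 0.08522646526961702 q [-0.1807  0.4214  0.4381  1.8454 -0.2203  0.9205  1.7633]
```

View pics/a2.png

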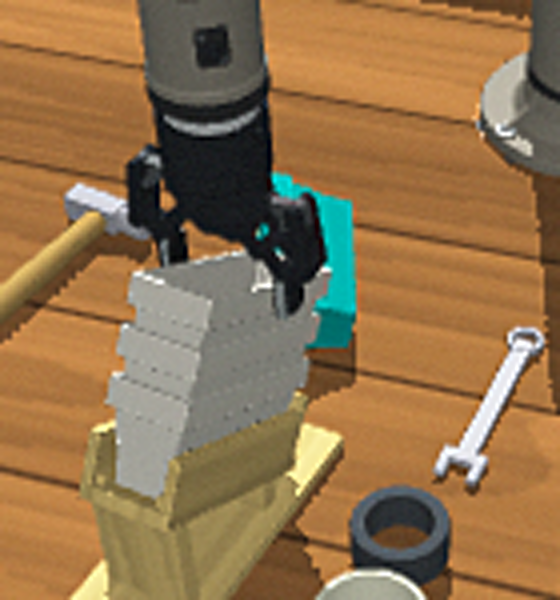

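View pics/a3.png

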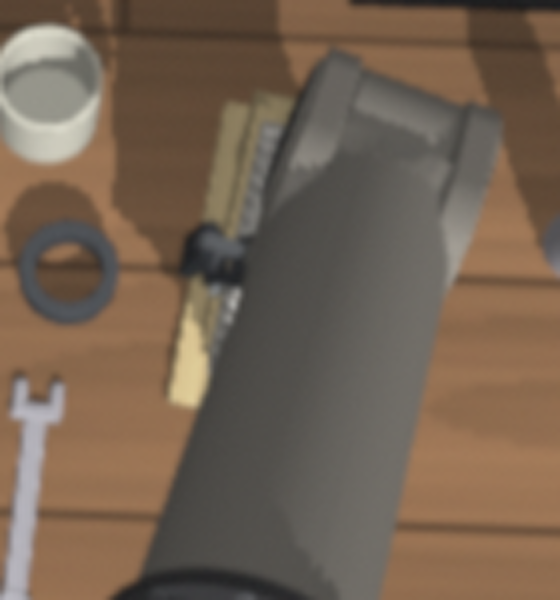

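Both fingers straddle the top band, with the near tip at crop (290,312), above the middle tub's rim. The turquoise tub is behind and well clear. Closing now.

Emit:
play_rows([
  [0,0,0,0,0],
  [-0.2,0,0,0,0],
  [-0.4,0,0,0,0],
  [-0.4,0,0,0,0],
  [-0.4,0,0,0,0],
  [-0.4,0,0,0,0],
], force=40)

```text
clock: 5.35
tcp_pos: [0.5698, -0.1526, 0.1824]
orientation: [-1.087, 1.282, 1.085]
contact_force: [-1.4, 1.4, 6.0]
grip_width: 0.0631
```

Run:
```python
from st import *
p=shot("scene","a4",(170,120,310,270),4); st()
```

```text
t 5.4 tcp [ 0.5698 -0.1525  0.1824] jaw az 80.490420310112 F [-1.0089  1.0272  6.2151] w 0.06328986003093551 q [-0.1801  0.4215  0.4381  1.8455 -0.2208  0.9207  1.7634]
```

View pics/a4.png

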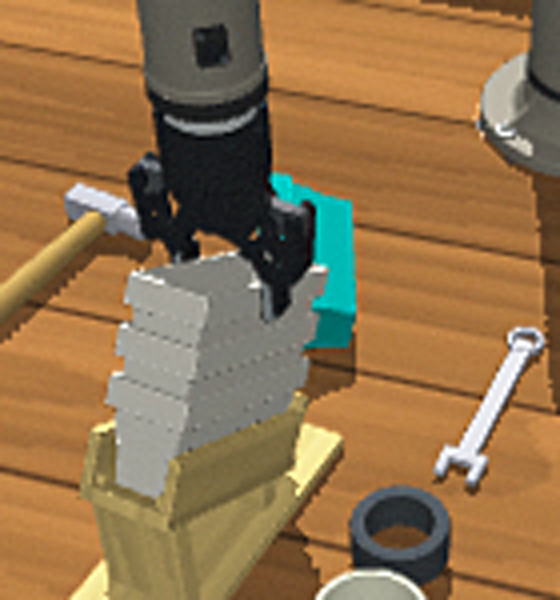

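Emit:
play_rows([
  [-0.4,-0.003,0.0005,0.005,0],
  [-0.4,-0.0055,0.001,0.01,0],
  [-0.4,-0.0085,0.0015,0.015,0],
  [-0.4,-0.0115,0.002,0.02,0],
  [-0.4,-0.0145,0.0025,0.025,0],
  [-0.4,-0.017,0.003,0.03,0],
])

```text
clock: 6.0
tcp_pos: [0.5518, -0.1495, 0.2118]
orientation: [-1.086, 1.283, 1.086]
contact_force: [0.2, -0.1, -1.8]
grip_width: 0.0631
```

Run:
```python
from st import *
p=shot("scene","a5",(170,120,310,270),4); st()
```

```text
t 6.05 tcp [ 0.5519 -0.1497  0.2125] jaw az 80.483497788421 F [ 0.2458 -0.4028 -1.9938] w 0.06364166581743505 q [-0.2035  0.356   0.4551  1.8601 -0.1877  0.9665  1.7386]
```

View pics/a5.png

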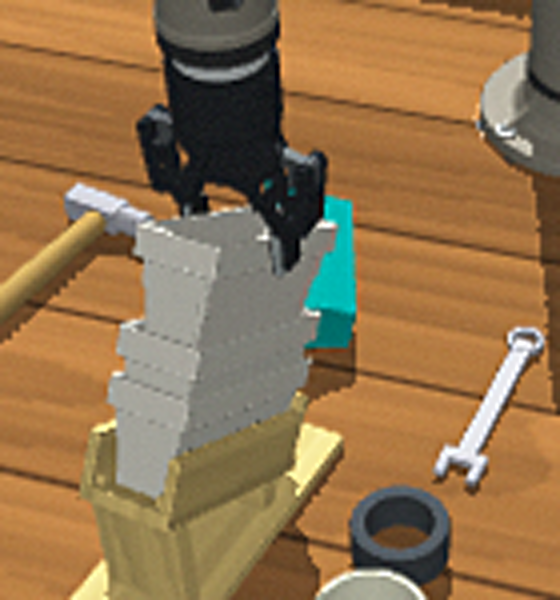

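The top tub is lifting straight, and the middle rim is still at crop (120–320,312–350). I continue along the same line until it is free.

Emit:
play_rows([
  [-0.4,-0.003,0.0005,0.005,0],
  [-0.4,-0.006,0.001,0.011,0],
  [-0.4,-0.0095,0.0015,0.017,0],
  [-0.4,-0.013,0.002,0.023,0],
  [-0.4,-0.0165,0.003,0.029,0],
  [-0.4,-0.0205,0.0035,0.036,0],
  [-0.4,-0.0245,0.004,0.043,0],
  [-0.4,-0.03,0.005,0.055,0],
  [-0.4,-0.035,0.006,0.075,0],
  [-0.4,-0.035,0.006,0.075,0],
])

```text
clock: 7.05
tcp_pos: [0.518, -0.1441, 0.2892]
orientation: [-1.088, 1.279, 1.083]
contact_force: [-0.1, -0.6, -1.8]
grip_width: 0.0634
```

Run:
```python
from st import *
p=shot("scene","a6",(150,70,310,270),3); st()
np.savez("s6.npz",**p)
```

```text
t 7.1 tcp [ 0.5177 -0.1438  0.2878] jaw az 80.4965071794681 F [-0.425  -0.0849 -1.5944] w 0.06360219532240269 q [-0.2525  0.2098  0.4806  1.8546 -0.1092  1.0995  1.6734]
```

View pics/a6.png

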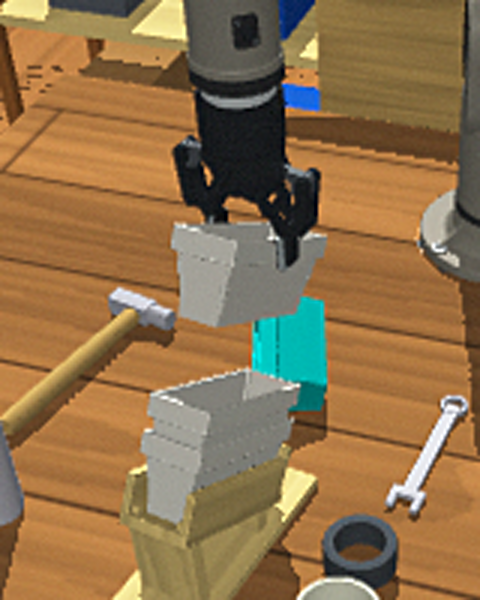

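The tub is free and held, and the other two are unchanged in the rack. I carry it to an open spot beside the spout.

Emit:
play_rows([
  [-0.4,0,0,0.04,0],
  [-0.4,-0.01,0.03,0.04,0.02],
  [-0.4,-0.02,0.06,0.04,0.04],
  [-0.4,-0.035,0.1,0.04,0.06],
  [-0.4,-0.05,0.14,0.04,0.09],
  [-0.4,-0.065,0.18,0.04,0.09],
  [-0.4,-0.075,0.215,0.02,0.09],
  [-0.4,-0.085,0.244,0,0.09],
  [-0.4,-0.085,0.244,-0.02,0.09],
  [-0.4,-0.085,0.244,-0.04,0.09],
])

```text
clock: 8.1
tcp_pos: [0.4314, 0.1015, 0.2449]
orientation: [-1.155, 1.243, 1.156]
contact_force: [-1.3, -0.7, -1.6]
grip_width: 0.0635
```

Emit:
play_rows([
  [-0.4,0,0,0,0],
  [-0.4,0,0,0,0],
  [-0.4,0,0,0,0],
])

```text
clock: 8.4
tcp_pos: [0.4329, 0.1004, 0.2472]
orientation: [-1.153, 1.243, 1.152]
contact_force: [0.1, 0.8, -1.2]
grip_width: 0.0631
```

Run:
```python
from st import *
p=shot("scene","a7",(230,60,390,260),3); o=st()
q=shot("top","a7t",(180,160,340,320),3)
np.savez("s7.npz",**p);np.savez("t7.npz",**q)
```

```text
t 8.45 tcp [0.4329 0.1005 0.2473] jaw az 85.62267801807431 F [-0.1667  0.1104 -1.3229] w 0.06316785051333404 q [-0.5877  0.0754  0.2328  2.0842 -0.0211  0.9823  1.1505]
```

View pics/a7.png

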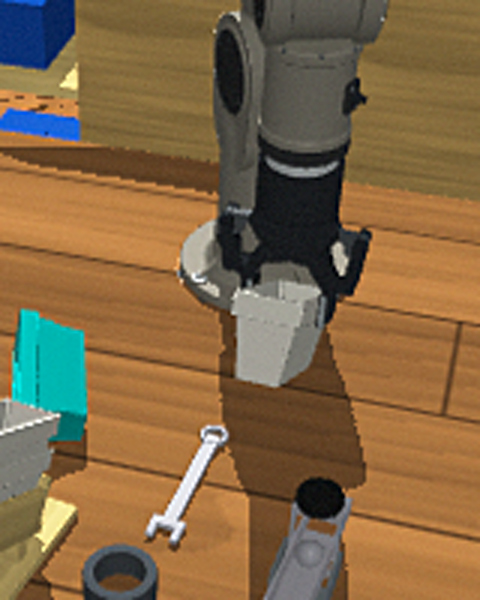

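View pics/a7t.png

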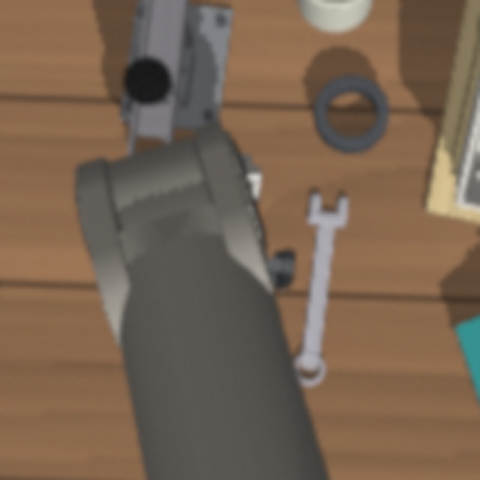

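Run:
```python
from st import *
S=dict(np.load("s7.npz"));C=cloud(S);P=S["pixels"].astype(int)
m=(P.min(-1)>110)&(abs(C[...,0]-.45)<.15)&(abs(C[...,1]-.1)<.06)&(C[...,2]>.12)&(C[...,2]<.33)
X=C[m];a=np.radians(-4.3);tc=np.array([.4329,.1005,.2473]);D=(X-tc);D=np.c_[D[:,0]*np.cos(a)+D[:,1]*np.sin(a),-D[:,0]*np.sin(a)+D[:,1]*np.cos(a),D[:,2]]*1e3
k=(abs(D[:,1])<12)&(D[:,0]>20);E=D[k];b=np.round(E[:,2]/5).astype(int)
for j in sorted(set(b)): print(j*5,(b==j).sum(),np.round(np.median(E[b==j][:,0]),1),np.round(E[b==j][:,0].max(),1))
print(D[:,1].min(),D[:,1].max())
```

```text
-10 5 97.8 98.9
-5 14 97.8 101.3
0 18 95.9 98.4
5 12 94.0 98.3
10 19 92.5 97.2
15 18 90.1 94.7
20 18 88.1 92.1
25 14 86.8 89.2
30 20 84.5 87.7
35 15 82.1 85.7
40 19 80.2 84.5
45 11 78.6 81.0
50 14 80.1 82.9
55 22 77.0 81.2
60 17 74.4 78.0
65 19 71.9 76.2
70 2 73.7 75.7
-35.60392376387 68.72092683742818
```

Emit:
play_rows([
  [-0.4,0,0,-0.03,0],
  [-0.4,0,0,-0.07,0],
  [-0.4,0,0,-0.1,0],
  [-0.4,0,0,-0.125,0],
  [-0.4,0,0,-0.14,0],
  [-0.4,0,0,-0.148,0],
  [-0.4,0,0,-0.152,0],
  [-0.4,0,0,-0.154,0],
  [-0.4,0,0,-0.154,0],
], force=25)

```text
clock: 9.4
tcp_pos: [0.4327, 0.1006, 0.0929]
orientation: [-1.153, 1.243, 1.153]
contact_force: [-0.6, 0.2, -2.3]
grip_width: 0.0638
```

Run:
```python
from st import *
p=shot("scene","a8",(230,100,390,260),3); o=st()
```

```text
t 9.45 tcp [0.4327 0.1006 0.093 ] jaw az 85.65371270270134 F [ 0.0245 -0.8233 -2.1499] w 0.06338019588007107 q [-0.5436  0.3253  0.2047  2.2277 -0.1162  0.5967  1.2418]
```

View pics/a8.png

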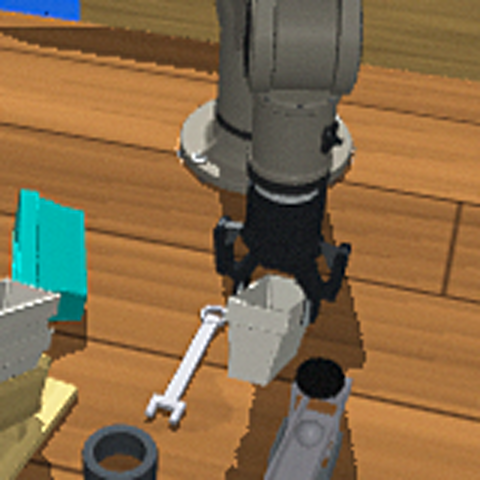

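Emit:
play_rows([
  [-0.4,0,0,-0.004,0],
  [-0.4,0.002,0,-0.006,0],
  [-0.4,0.006,-0.0005,-0.0075,0],
  [-0.4,0.01,-0.001,-0.0093,0],
  [-0.4,0.015,-0.001,-0.0113,0],
  [-0.4,0.02,-0.0015,-0.0133,0],
  [-0.4,0.025,-0.002,-0.0155,0],
  [-0.4,0.0295,-0.002,-0.018,0],
  [-0.4,0.0295,-0.002,-0.018,0],
], force=20)

```text
clock: 10.35
tcp_pos: [0.4621, 0.098, 0.0739]
orientation: [-1.153, 1.245, 1.153]
contact_force: [-1.5, 0.3, 2.0]
grip_width: 0.0632
```

Run:
```python
from st import *
p=shot("scene","a9",(230,100,390,260),3); o=st()
```

```text
t 10.4 tcp [0.462  0.0981 0.074 ] jaw az 85.63356221894234 F [-1.1446  0.0945  0.3461] w 0.0634586934659422 q [-0.5036  0.3991  0.1948  2.1751 -0.1372  0.5786  1.2859]
```

View pics/a9.png

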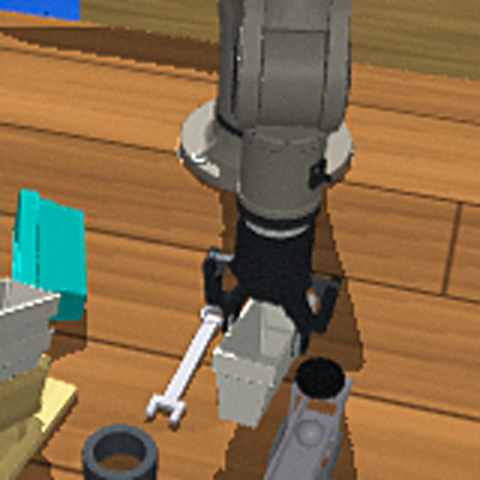

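Emit:
play_rows([
  [-0.4,0.0045,0,-0.0025,0],
  [-0.4,0.0085,-0.0005,-0.0053,0],
  [-0.4,0.0125,-0.001,-0.0082,0],
  [-0.4,0.017,-0.001,-0.0113,0],
  [-0.4,0.021,-0.0015,-0.0145,0],
  [-0.4,0.0245,-0.002,-0.0175,0],
  [-0.4,0.0245,-0.002,-0.0175,0],
])

```text
clock: 11.1
tcp_pos: [0.4868, 0.0964, 0.0564]
orientation: [-1.153, 1.244, 1.153]
contact_force: [-2.2, -0.1, 0.3]
grip_width: 0.0634
```

```bash
cat > tilt.py <<'E'
from st import *
def tilt(S,box=(.33,.62,.03,.25),zr=(.004,.14)):
    C=cloud(S);P=S["pixels"].astype(int)
    m=(P.min(-1)>105)&((P.max(-1)-P.min(-1))<45)&(C[...,0]>box[0])&(C[...,0]<box[1])&(C[...,1]>box[2])&(C[...,1]<box[3])&(C[...,2]>zr[0])&(C[...,2]<zr[1])
    return C[m]
E
python3 - <<'E'
from tilt import *
p=shot("scene","a10",(230,100,390,260),3); o=st(); np.savez("s10.npz",**p)
X=tilt(p);a=np.radians(-4.3);D=X-np.r_[o["tcp_pos"][:2],0];D=np.c_[D[:,0]*np.cos(a)+D[:,1]*np.sin(a),-D[:,0]*np.sin(a)+D[:,1]*np.cos(a),D[:,2]]*1e3
k=(abs(D[:,1])<12)&(D[:,0]>60)&(D[:,0]<110);E=D[k];b=np.round(E[:,2]/5).astype(int)
for j in sorted(set(b)): print(j*5,(b==j).sum(),np.round(np.median(E[b==j][:,0]),1))
E
```

```text
t 11.15 tcp [0.4867 0.0964 0.0566] jaw az 85.6449114935549 F [-1.5911 -0.7154  0.2355] w 0.06308380440976619 q [-0.4715  0.4606  0.1841  2.1292 -0.1526  0.5631  1.3178]
5 3 73.6
10 4 74.8
15 7 75.0
20 6 75.7
25 11 76.1
30 6 76.8
35 6 76.1
40 7 78.6
45 8 79.1
50 11 78.8
55 6 79.5
60 1 79.6
65 7 84.1
70 10 84.6
75 8 84.6
80 11 83.7
85 13 81.7
```

View pics/a10.png

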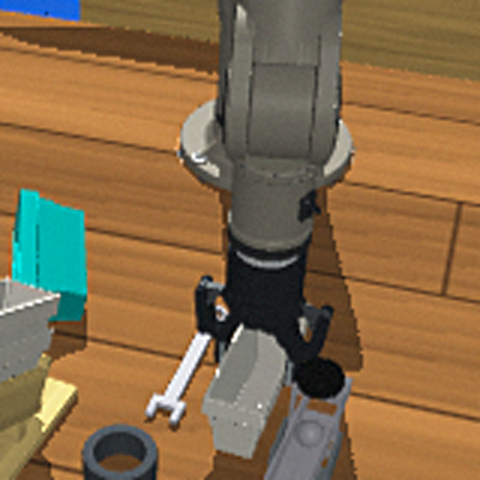

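Emit:
play_rows([
  [-0.4,0.001,0,-0.001,0],
  [-0.4,0.002,0,-0.002,0],
  [-0.4,0.003,0,-0.003,0],
  [-0.4,0.003,0,-0.003,0],
])

```text
clock: 11.55
tcp_pos: [0.4892, 0.0963, 0.0539]
orientation: [-1.153, 1.244, 1.153]
contact_force: [-1.4, -0.5, 4.5]
grip_width: 0.0633
```

```bash
cat >> tilt.py <<'E'
def rep(p,o,yaw=-4.3):
    X=tilt(p);a=np.radians(yaw);D=X-np.r_[o["tcp_pos"][:2],0];D=np.c_[D[:,0]*np.cos(a)+D[:,1]*np.sin(a),-D[:,0]*np.sin(a)+D[:,1]*np.cos(a),D[:,2]]*1e3
    k=(abs(D[:,1])<12)&(D[:,0]>60)&(D[:,0]<110);E=D[k];b=np.round(E[:,2]/5).astype(int)
    for j in sorted(set(b)): print(j*5,(b==j).sum(),np.round(np.median(E[b==j][:,0]),1),end=" | ")
    # rim heights along length
    print()
    for s in (-80,-60,-40,40,60,75,):
        k=(abs(D[:,0]-s)<8)&(abs(D[:,1])<40); 
        if k.sum()>3: print("rim",s,k.sum(),np.round(np.percentile(D[k][:,2],[90,97]),1))
E
python3 - <<'E'
from tilt import *
p=shot("scene","a11",(230,100,390,260),3); o=st(); np.savez("s11.npz",**p); rep(p,o)
E
```

```text
t 11.6 tcp [0.4891 0.0963 0.0539] jaw az 85.65283370431042 F [-1.762  -1.0485  3.5099] w 0.0636578490060784 q [-0.4679  0.4686  0.1824  2.1242 -0.1546  0.5609  1.3213]
5 5 71.9 | 10 6 73.9 | 15 5 74.0 | 20 9 74.7 | 25 7 74.8 | 30 8 74.6 | 35 6 76.4 | 40 7 77.1 | 45 10 77.7 | 50 4 77.7 | 55 2 80.9 | 60 6 83.0 | 65 10 83.0 | 70 9 83.9 | 75 7 84.4 | 80 12 83.2 | 
rim -80 55 [30.6 35.2]
rim -60 38 [68.1 78.1]
rim -40 36 [56.5 63.2]
rim 40 35 [80.7 81.2]
rim 60 27 [82.2 83.3]
rim 75 195 [77.4 81. ]
```

Emit:
play_rows([
  [-0.4,0.001,0,-0.001,0],
  [-0.4,0.001,0,-0.002,0],
  [-0.4,0.001,0,-0.002,0],
])

```text
clock: 11.9
tcp_pos: [0.4893, 0.0963, 0.0537]
orientation: [-1.152, 1.245, 1.155]
contact_force: [-12.9, -1.7, 32.8]
grip_width: 0.0633
```

Run:
```python
from tilt import *
p=shot("scene","a12",(230,100,390,260),3); o=st(); np.savez("s12.npz",**p); rep(p,o)
```

```text
t 11.95 tcp [0.4893 0.0963 0.0537] jaw az 85.64723412035548 F [-13.3752  -1.1606  32.6834] w 0.06311636816015147 q [-0.4663  0.4696  0.1815  2.1228 -0.1558  0.5629  1.323 ]
5 6 73.3 | 10 4 73.1 | 15 7 73.6 | 20 7 75.0 | 25 8 75.9 | 30 6 75.8 | 35 7 77.5 | 40 8 77.1 | 45 7 77.5 | 50 6 79.6 | 55 2 81.0 | 60 6 83.4 | 65 8 83.1 | 70 11 83.8 | 75 9 83.7 | 80 12 82.5 | 85 1 87.5 | 
rim -80 54 [31.  44.7]
rim -60 47 [73.3 79. ]
rim -40 45 [58.5 66.1]
rim 40 36 [80.8 81.9]
rim 60 25 [82.3 83.8]
rim 75 191 [78.8 80.8]
```

View pics/a12.png

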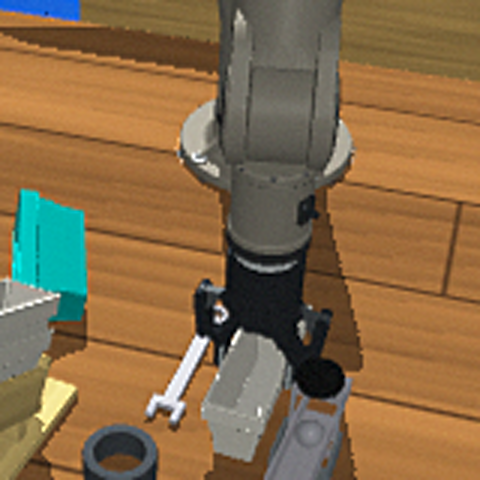

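The tub stands flat: rim about 80 mm along its whole length, and stiff contact at 33 N. I'll relieve the force, let go, and regrip nearer its front end so the gripper stays clear of the spout.

Emit:
play_rows([
  [-0.4,-0.001,0,0.0015,0],
  [-0.4,-0.001,0,0.002,0],
  [0.2,-0.001,0,0.002,0],
  [1,-0.001,0,0.003,0],
  [1,-0.001,0,0.003,0],
  [1,-0.001,0,0.003,0],
])

```text
clock: 12.55
tcp_pos: [0.4897, 0.0966, 0.0548]
orientation: [-1.154, 1.243, 1.153]
contact_force: [0.1, -0.2, -0.9]
grip_width: 0.0857
```

Run:
```python
from tilt import *
p=shot("scene","a13",(230,100,390,260),3); o=st(); np.savez("s13.npz",**p); rep(p,o)
```

```text
t 12.6 tcp [0.4896 0.0965 0.0547] jaw az 85.65729508219853 F [-0.5347  0.4756 -0.6344] w 0.08536292514810209 q [-0.4685  0.4673  0.1829  2.1234 -0.1541  0.5623  1.3208]
5 3 72.2 | 10 8 74.3 | 15 6 73.8 | 20 6 74.3 | 25 8 76.3 | 30 7 75.9 | 35 6 77.5 | 40 7 77.7 | 45 9 78.6 | 50 5 79.0 | 55 3 79.8 | 60 9 82.6 | 65 4 82.9 | 70 9 83.7 | 75 10 83.6 | 80 13 83.6 | 
rim -80 76 [34.6 42.2]
rim -60 31 [45.  51.2]
rim -40 43 [58.7 73.4]
rim 40 34 [80.5 81. ]
rim 60 27 [80.2 82.2]
rim 75 195 [77.6 80.5]
```

View pics/a13.png

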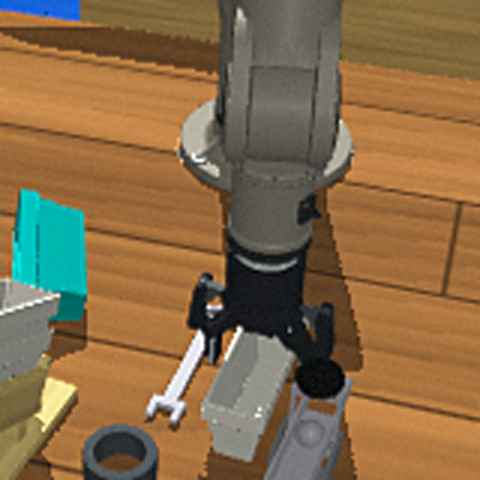

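Emit:
play_rows([
  [1,-0.01,0.001,0.005,0],
  [1,-0.02,0.0015,0.005,0],
  [1,-0.03,0.002,0.005,0],
  [1,-0.04,0.003,0.005,0],
  [1,-0.04,0.003,0.005,0],
  [0,-0.04,0.003,0.005,0],
  [-0.4,-0.04,0.003,0.005,0],
  [-0.4,-0.04,0.003,0.005,0],
  [-0.4,-0.04,0.003,0.005,0],
  [-0.4,-0.04,0.003,0.005,0],
], force=40)

```text
clock: 13.6
tcp_pos: [0.4496, 0.0995, 0.0602]
orientation: [-1.153, 1.244, 1.153]
contact_force: [-2.1, -0.5, 6.2]
grip_width: 0.0633
```

Emit:
play_rows([
  [-0.4,0,0,0.003,0],
  [-0.4,0,0,0.004,0],
  [-0.4,0,0,0.004,0],
])

```text
clock: 13.9
tcp_pos: [0.4494, 0.0994, 0.0639]
orientation: [-1.153, 1.244, 1.153]
contact_force: [0.5, 0.5, -2.3]
grip_width: 0.0632
```

Run:
```python
from tilt import *
p=shot("scene","a14",(230,100,390,260),3); o=st(); np.savez("s14.npz",**p); 
o["tcp_pos"]=o["tcp_pos"]+np.r_[.04,-.003,0];rep(p,o)
```

```text
t 13.95 tcp [0.4492 0.0994 0.0638] jaw az 85.64798330437077 F [ 0.038   0.489  -2.7819] w 0.06335343022523521 q [-0.5111  0.4039  0.1888  2.2067 -0.1434  0.5419  1.2808]
5 1 69.2 | 10 9 71.7 | 15 5 73.0 | 20 7 74.5 | 25 7 74.1 | 30 8 74.6 | 35 7 75.0 | 40 8 76.6 | 45 7 77.4 | 50 6 78.1 | 55 8 79.7 | 60 2 82.6 | 65 7 83.1 | 70 10 83.2 | 75 6 83.8 | 80 9 84.6 | 85 11 83.9 | 
rim -80 173 [65.  77.4]
rim -60 62 [79.2 83.5]
rim -40 66 [78.7 84.5]
rim 40 35 [85.4 86.1]
rim 60 26 [84.4 85.5]
rim 75 192 [82.4 84. ]
```

View pics/a14.png

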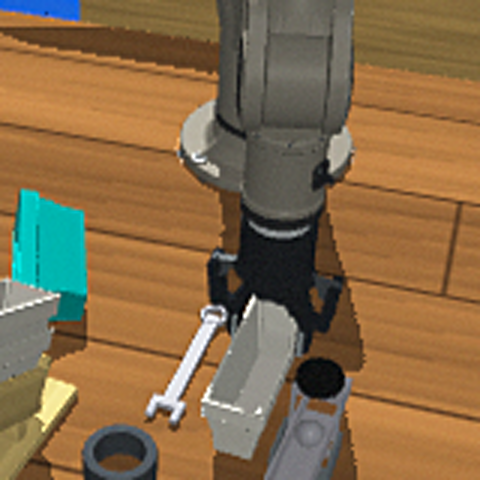

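Emit:
play_rows([
  [-0.4,0,0.01,0,0],
  [-0.4,0,0.025,0,0],
  [-0.4,0,0.042,0,0],
  [-0.4,0,0.06,0,0],
  [-0.4,0,0.074,0,0],
  [-0.4,0.005,0.082,0,0],
  [-0.4,0.01,0.082,0,0],
  [-0.4,0.015,0.082,0,0],
  [-0.4,0.015,0.082,0,0],
])

```text
clock: 14.85
tcp_pos: [0.4653, 0.1804, 0.0639]
orientation: [-1.152, 1.245, 1.151]
contact_force: [0.7, -0.5, -2.2]
grip_width: 0.0631
```

Run:
```python
from tilt import *
p=shot("scene","a15",(250,110,390,260),4); o=st(); np.savez("s15.npz",**p)
q=shot("top","a15t",(180,150,320,290),4); np.savez("t15.npz",**q)
```

```text
t 14.9 tcp [0.4647 0.1804 0.0638] jaw az 85.5452694897799 F [ 0.1277  0.5496 -1.4619] w 0.06350527926233097 q [-0.6474  0.4503  0.1862  2.1205 -0.1461  0.5826  1.1359]
```

View pics/a15.png

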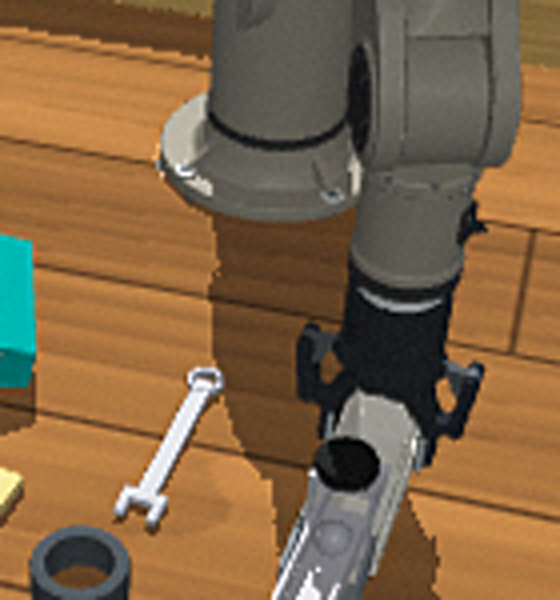

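View pics/a15t.png

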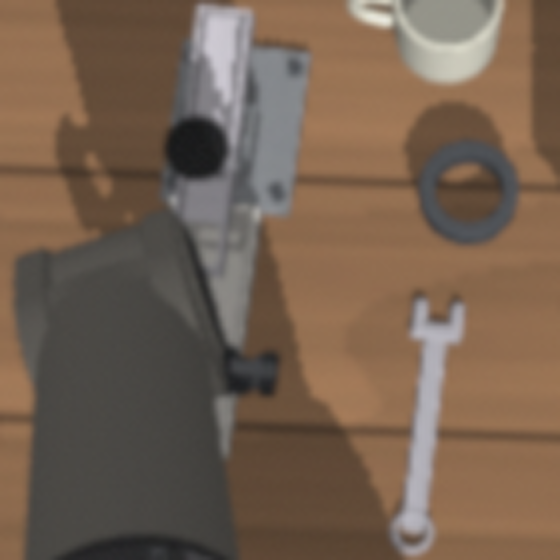

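Run:
```python
from tilt import *
q=dict(np.load("t15.npz"))
print("rear right rim corner",onplane(q,245.5,201.8,.084),"expected",np.array([.498,.178])+np.array([.09*.997-.032*.075,-.09*.075-.032*.997]))
print("base front right corner",onplane(q,180+288/4,150+213/4,.01))
print("chute front right", [onplane(q,180+u/4,150+v/4,.125) for u,v in ((222,275),(250,235))])
```

```text
rear right rim corner [0.5844 0.1357 0.084 ] expected [0.5853 0.1393]
base front right corner [0.5956 0.1229 0.01  ]
chute front right [array([0.5273, 0.1568, 0.125 ]), array([0.5561, 0.139 , 0.125 ])]
```

Emit:
play_rows([
  [-0.4,0,0,-0.002,0],
  [-0.4,0,0,-0.0035,0],
  [-0.4,0,0,-0.004,0],
  [-0.4,0,0,-0.004,0],
  [0.2,0,0,-0.004,0],
  [1,0,0,-0.004,0],
  [1,0,0,-0.004,0],
  [1,0,0,-0.004,0],
])

```text
clock: 15.75
tcp_pos: [0.4642, 0.1815, 0.0598]
orientation: [-1.153, 1.244, 1.153]
contact_force: [0.7, -0.4, 0.4]
grip_width: 0.0854
```

Emit:
play_rows([
  [1,0,0,0.01,0],
  [1,0,0,0.03,0],
  [1,0,0,0.06,0],
  [1,0,0,0.1,0],
  [1,-0.01,0,0.14,0],
  [0,-0.01,0,0.17,0],
  [-1,-0.01,0,0.18,0],
  [-1,-0.01,0,0.18,0],
])

```text
clock: 16.55
tcp_pos: [0.4549, 0.1819, 0.2415]
orientation: [-1.153, 1.24, 1.152]
contact_force: [-0.3, -0.9, -0.4]
grip_width: 0.0441
```

Run:
```python
from tilt import *
p=shot("scene","a16",(250,110,390,260),4); o=st(); np.savez("s16.npz",**p)
q=shot("top","a16t",(180,150,320,290),4); np.savez("t16.npz",**q)
for n,p in (("s",p),("t",q)):
    X=cloud(p).reshape(-1,3); m=(abs(X[:,2]-.188)<.007)&(abs(X[:,0]-.6)<.04)&(abs(X[:,1]-.17)<.04);c=X[m]; print(n,len(c),c.mean(0),cv2.minEnclosingCircle(c[:,:2].astype(np.float32)))
    print(r.pinpoint(p,"plunger_top")[:1])
```

```text
t 16.6 tcp [0.4541 0.1815 0.2399] jaw az 85.66386898817372 F [-0.8581 -0.6848 -0.3415] w 0.03569146255552246 q [-0.7241  0.1661  0.2437  2.0023 -0.0484  0.9779  1.0386]
s 171 [0.6086 0.1726 0.187 ] ((0.606382429599762, 0.17208601534366608), 0.022628266364336014)
[{'position': [0.593, 0.5388], 'conf': 0.62}]
t 209 [0.6044 0.1719 0.1878] ((0.6048269867897034, 0.17205774784088135), 0.02195468731224537)
[{'position': [0.4064, 0.4474], 'conf': 0.57}]
```

View pics/a16.png

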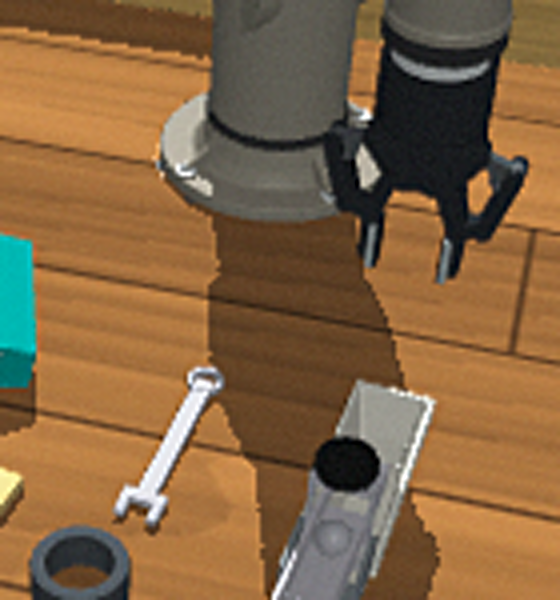

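View pics/a16t.png

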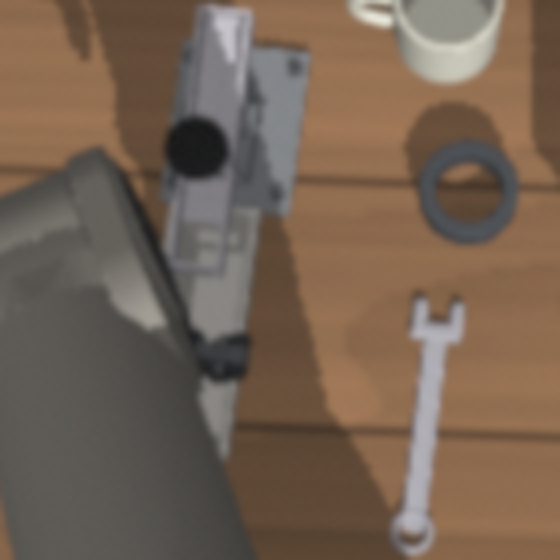

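Emit:
play_rows([
  [-1,0.03,-0.002,0,0],
  [-1,0.06,-0.004,0,0],
  [-1,0.09,-0.006,0,0],
  [-1,0.12,-0.008,0,0],
  [-1,0.152,-0.0095,0,0],
  [-1,0.152,-0.0095,0,0],
  [-1,0.152,-0.0095,0,0],
])

```text
clock: 17.45
tcp_pos: [0.6056, 0.1714, 0.2378]
orientation: [-1.152, 1.248, 1.154]
contact_force: [0.0, -0.1, -0.6]
grip_width: -0.0004
```

Emit:
play_rows([
  [-1,0,0,-0.012,0],
  [-1,0,0,-0.024,0],
  [-1,0,0,-0.032,0],
  [-1,0,0,-0.036,0],
  [-1,0,0,-0.036,0],
])

```text
clock: 17.95
tcp_pos: [0.6055, 0.1719, 0.2029]
orientation: [-1.153, 1.245, 1.154]
contact_force: [-0.4, -0.4, 0.5]
grip_width: 0.0001
```

Run:
```python
from tilt import *
p=shot("scene","a17",(270,130,390,270),4); o=st()
```

```text
t 18.0 tcp [0.6059 0.1719 0.2036] jaw az 85.66291317055706 F [ 0.2775 -0.9662 -0.4178] w -9.237991134584406e-05 q [-0.58    0.4456  0.2757  1.7197 -0.1403  0.996   1.2418]
```

View pics/a17.png

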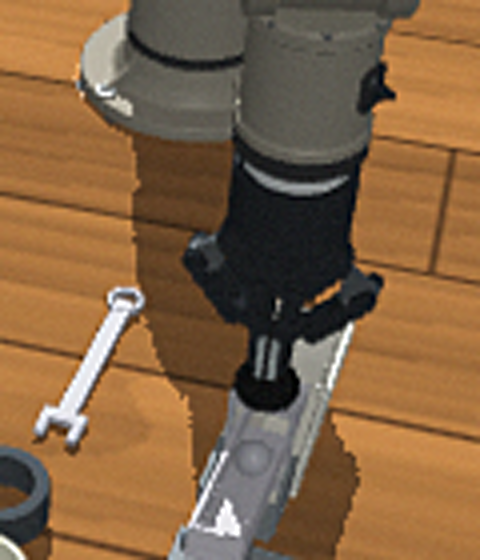

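The closed fingertips stand over the middle of the black disc at crop (268,385). Pressing now.

Emit:
play_rows([
  [-1,0,0,-0.006,0],
  [-1,0,0,-0.011,0],
  [-1,0,0,-0.016,0],
  [-1,0,0,-0.021,0],
  [-1,0,0,-0.0255,0],
  [-1,0,0,-0.0255,0],
])

```text
clock: 18.6
tcp_pos: [0.6068, 0.1721, 0.179]
orientation: [-1.153, 1.243, 1.153]
contact_force: [-1.9, -0.4, 8.9]
grip_width: 0.0002
```

Emit:
play_rows([
  [-1,0,0,-0.0015,0],
  [-1,0,0,-0.003,0],
  [-1,0,0,-0.003,0],
])

```text
clock: 18.9
tcp_pos: [0.6068, 0.1721, 0.1765]
orientation: [-1.153, 1.242, 1.152]
contact_force: [-2.1, -1.0, 9.6]
grip_width: 0.0003
```

Emit:
play_rows([
  [-1,0,0,-0.001,0],
  [-1,0,0,-0.002,0],
  [-1,0,0,-0.002,0],
])

```text
clock: 19.2
tcp_pos: [0.6068, 0.1721, 0.176]
orientation: [-1.153, 1.242, 1.152]
contact_force: [-7.1, -2.4, 19.8]
grip_width: -0.0003
```

Stop reached: the force rose to 20 N with no further travel. I hold it, then look.

Emit:
play_rows([
  [-1,0,0,-0.0005,0],
  [-1,0,0,-0.0005,0],
  [-1,0,0,-0.0005,0],
  [-1,0,0,-0.0005,0],
  [-1,0,0,-0.0005,0],
  [-1,0,0,-0.0005,0],
])

```text
clock: 19.8
tcp_pos: [0.6069, 0.1721, 0.176]
orientation: [-1.152, 1.242, 1.152]
contact_force: [-8.1, -1.7, 22.8]
grip_width: -0.0002
```

Run:
```python
from tilt import *
p=shot("scene","a18",(270,130,390,270),4); o=st()
```

```text
t 19.85 tcp [0.6069 0.1721 0.176 ] jaw az 85.63819851087662 F [-7.5522 -1.8626 21.8971] w 0.00011326197059179757 q [-0.5727  0.4754  0.2679  1.7433 -0.1518  0.9407  1.2509]
```

View pics/a18.png

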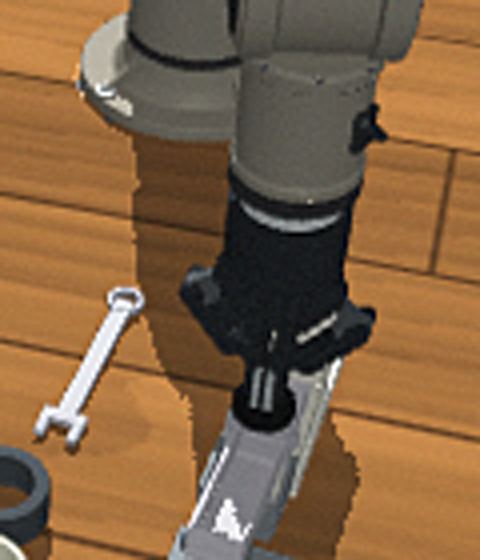

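The ball has left the chute: its spot at crop (253,455) is empty. I raise the arm slowly and retreat.

Emit:
play_rows([
  [-1,0,0,0.006,0],
  [-1,0,0,0.013,0],
  [-1,0,0,0.02,0],
  [-1,0,0,0.03,0],
  [-1,0,0,0.06,0],
  [-1,0,0,0.1,0],
  [-1,0,0,0.14,0],
  [-1,0,0.04,0.15,0],
  [-1,0,0.08,0.15,0],
  [-1,0,0.12,0.15,0],
])

```text
clock: 20.85
tcp_pos: [0.6061, 0.2931, 0.3235]
orientation: [-1.152, 1.244, 1.152]
contact_force: [-0.6, -0.5, -0.6]
grip_width: -0.0003
```

Emit:
play_rows([
  [-1,-0.03,0.04,0,0],
  [-1,-0.06,0.08,0,0],
  [-1,-0.09,0.12,0,0],
  [-1,-0.12,0.16,0,0],
  [-1,-0.15,0.2,0,0],
  [-1,-0.15,0.24,0,0],
  [-1,-0.15,0.28,0,0],
  [-1,-0.15,0.28,0,0],
  [-1,-0.15,0.28,0,0],
])

```text
clock: 21.75
tcp_pos: [0.4554, 0.5724, 0.3214]
orientation: [-1.155, 1.246, 1.154]
contact_force: [1.0, -0.9, -0.6]
grip_width: 0.0001
```

Run:
```python
from tilt import *
p=r.grab_frame("scene"); cv2.imwrite("pics/f_s.png",p["pixels"]); o=st()
q=r.grab_frame("top"); cv2.imwrite("pics/f_t.png",q["pixels"]); cv2.imwrite("pics/f_tc.png",cv2.resize(q["pixels"][150:270,190:310],None,fx=5,fy=5,interpolation=cv2.INTER_CUBIC))
cv2.imwrite("pics/f_sc.png",cv2.resize(p["pixels"][190:310,270:390],None,fx=5,fy=5,interpolation=cv2.INTER_CUBIC))
X=cloud(q).reshape(-1,3); m=(abs(X[:,2]-.188)<.007)&(abs(X[:,0]-.6)<.04)&(abs(X[:,1]-.17)<.04);print("plunger z",np.median(X[m][:,2]),m.sum())
for l in ("ball_center","tub_a_center"):
    for n,pp in (("s",p),("t",q)): print(l,n,[(round(d["conf"],2),round(d["position"][0]*560),round(d["position"][1]*420)) for d in r.pinpoint(pp,l)])
# changes in scene elsewhere
for n,a in (("scene",p),("top",q)):
    b=np.load(f"{n}0.npz"); 
    np.save(f"{n}_diff.npy",a["z_map"]-b["z_map"])
```

```text
t 21.8 tcp [0.4565 0.571  0.3221] jaw az 85.62293182725863 F [ 0.5367 -0.3752  1.1245] w -6.530065560896001e-05 q [-1.0967  0.526   0.1843  1.3044 -0.0941  1.3212  0.5809]
plunger z 0.18823938351981148 209
ball_center s []
ball_center t [(0.63, 233, 239)]
tub_a_center s [(0.8, 339, 233), (0.74, 244, 186)]
tub_a_center t [(0.93, 232, 233), (0.66, 355, 289), (0.47, 233, 189)]
```

View pics/f_s.png

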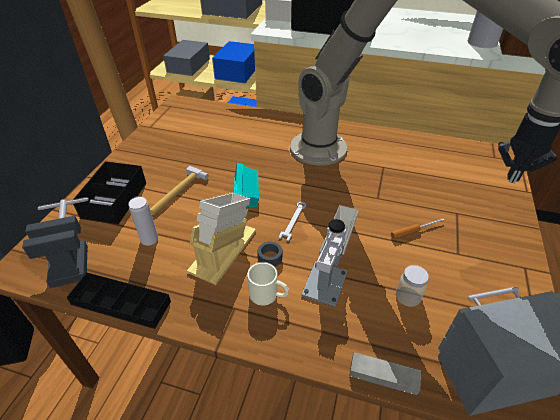

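View pics/f_t.png

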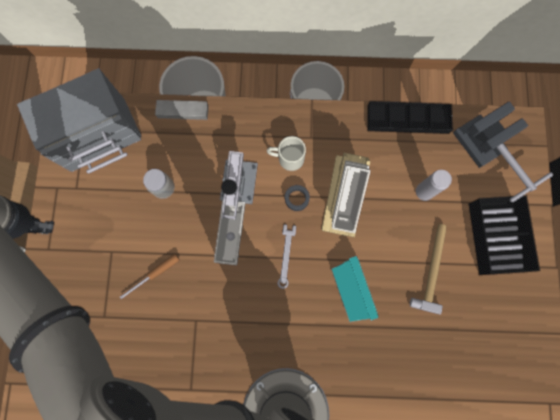

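View pics/f_tc.png

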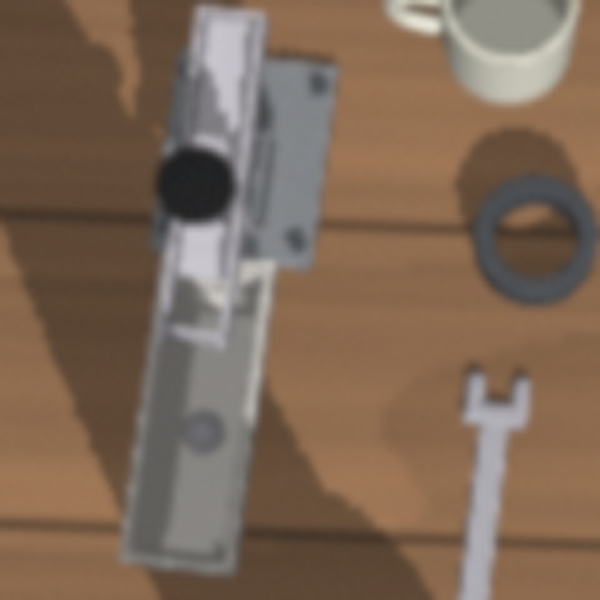

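View pics/f_sc.png

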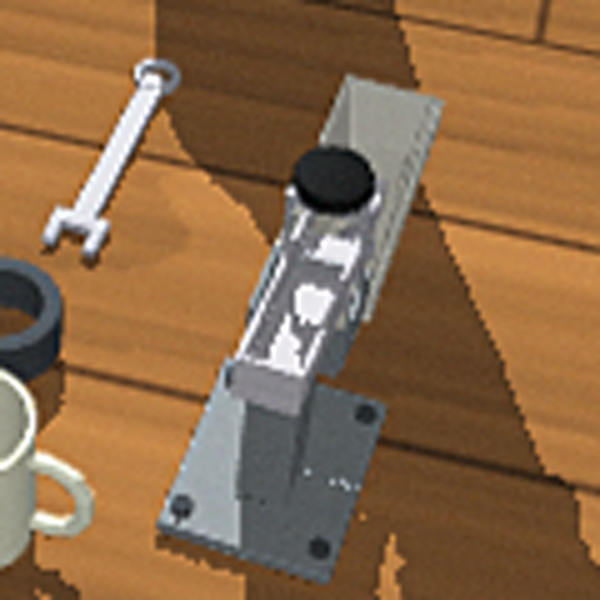

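The ball lies in the tub at top-crop (205,432), the plunger is back up, two tubs remain in the rack, and the bystanders are where they were. Handing in.

Emit:
play_rows([
  [-1,0,0,0,0],
  [-1,0,0,0,0],
  [-1,0,0,0,0],
  [-1,0,0,0,0],
  [-1,0,0,0,0],
])

```text
clock: 22.55
tcp_pos: [0.4561, 0.5719, 0.3228]
orientation: [-1.153, 1.244, 1.153]
contact_force: [-0.6, -0.2, 0.3]
grip_width: 0.0001
```

Run:
```python
from tilt import *
q=r.grab_frame("top"); print([(round(d["conf"],2),round(d["position"][0]*560),round(d["position"][1]*420)) for d in r.pinpoint(q,"ball_center")])
st(); print(r.hand_in())
```

```text
[(0.41, 232, 241)]
t 22.65 tcp [0.4561 0.572  0.3228] jaw az 85.65712404594383 F [ 0.0371  0.0449 -0.275 ] w -3.128729638277821e-05 q [-1.0969  0.5257  0.1834  1.3033 -0.0947  1.321   0.5807]
the job is handed in; nothing more can be done
None
```

The job is done and handed in at 22.65 s. The top tub stands upright on the bench under the spout with the ball in it, and the plunger is back up.

- **Tub:** I drew the top white tub out along its own axis, and the other two stayed in the rack. It came out leaning 30°, so I pressed it flat on the bench beside the feeder. I then gripped it again nearer its front end, slid it under the spout and let go.
- **Plunger:** I pressed it until the force rose to about 22 N with no more travel, held it there for over half a second, then let it rise.
- **Last checks:**
  - The top picture shows the ball in the tub, and the plunger reads 188 mm.
  - I judged the bystanders unmoved by eye, from the before and after pictures, without measuring them.
  - The arm is clear of everything.
- **Disagreements:**
  - The scene camera did not report the ball, which the feeder probably hides from it.
  - My two estimates of the spout's position differed by about 5 mm, so I aimed between them.
  - Pressing the tub flat briefly reached about 33 N, through the fingers.

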